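# Chock a row of bottles on the laying board

### The job

Take the bottle off the sloping rest and lay it, without dropping it, on its side on the board as the third and outermost of the row that starts at the end stop. Then fetch the wooden chock and push its sloping face up snugly against that bottle, near the middle of its length, so that all three lie side by side against the stop with no gaps and cannot roll apart. Let go of everything and leave the other things on the bench where they are.

Things in the scene. Friction and masses are not known exactly. Their poses are not given: they have to be found in the camera images.
- board: Fixed flat board, grey top 10 mm above the bench. Origin on the bench; spans x -85 to +85 mm, y -185 to +145 mm. At its +y end an aluminium stop bar, 40 mm tall above the board, has its row-side face at y = +125 mm. Bottles lie along the board's x; the row runs from the stop towards -y. Closed up, the bottle axes are at y = +99, +47, -5 mm, 36 mm above the origin. Place and yaw vary.
- board_stop (a point): Point on the board's top surface at the middle of the stop bar's row-side face (board x = 0, y = +125 mm). Axes as the board's.
- rest: Fixed rest: aluminium V trough on posts over a 140 x 75 mm base, sloping 35 degrees, high end to its own +x, a foot plate at the low end. Trough and foot are 36 mm wide, so both sides of the bottle are free for fingers; the foot rises to the bottle's axis. Origin on the bench, 75 mm under the bottle's middle. It stands on either of two places; position and yaw vary.
- bottle3_mid (a point): The bottle on the rest: white plastic, grey band, black cap; body a cylinder 52 mm across, 105 mm long (127 with cap), about 0.25 kg. Point on its axis, middle of the body. x runs along it to the cap; on the rest it points 35 degrees up, so take it with the tool tilted 35 degrees, square to it, and turn it level in the air. Lift it square off the trough. Rolls freely on its side.
- bottle1_mid (a point): First bottle of the row, same bottle, already on its side on the board next to the stop. Point on its axis at the middle of the body; x along the bottle to the cap. Loose, rolls freely.
- bottle2_mid (a point): Second bottle of the row, same bottle, on its side next to the first with a gap of 2 to 10 mm. Point on its axis at the middle of the body; x along the bottle to the cap. Loose, rolls freely.
- chock: Loose light-wood chock, 90 mm wide (x), y from -40 mm (upright back) to +37 mm (toe), 24 mm high plus fin, about 0.3 kg. Origin mid underside. Its sloping face looks to +y, rising at 50 degrees from the toe. When it touches a bottle lying on the same surface, the bottle's axis is 52 mm ahead of the origin along +y. Starts upright on the bench, +y within 0.5 rad of world +y.
- chock_grip (a point): Centre of the chock's grip fin: an upright plate 18 mm thick (chock x), 45 mm long (chock y), reaching from 24 mm to 66 mm above the chock's underside. The point is 47 mm above the underside and 12.5 mm behind the origin (chock y = -12.5 mm). Axes as the chock's.
- cup: Bystander: clear empty cup, 72 mm across, 85 mm high, standing loose. Origin under its centre.
- beaker: Bystander: small glass beaker, 48 mm across, 50 mm high, loose. Origin under its centre.
- paint_jar: Bystander: jar 60 mm across, 75 mm high, standing loose. Origin under its centre.
- wash_bottle: Bystander: white bottle standing upright, 60 mm across, 150 mm high, loose. Origin under its centre.
Not all that is in view belongs to the job. Leave any turquoise look-alike of the part that bears bottle3_mid alone. What is shaped like the part that bears bottle1_mid but green is not meant.

How it is judged:
By the outcome, as a careful person would: the job done as asked, in the order asked, and still so for the second after the job is handed in, with the robot touching nothing.
It also fails if it takes over 64 s, if anything falls off the work surface, if the arm or the gripper's body presses on something with over 40 N, if the wrist force passes 120 N, or if a joint passes its speed limit or range.

### The arm

A 6-joint arm with a two-finger parallel gripper is mounted at the origin on the work surface. World frame = base frame: x ahead of the robot, y to its left, z up, the work surface at z = 0. Lengths are in mm, angles in degrees, forces in N, time in s.
With the tool pointing down it reaches from about 350 to 850 mm from the base axis. Payload 8.1 kg.
Tool frame: the origin (TCP) lies at the very end of the fingers, on their centre line; the grasp point (between the pads) lies 19 mm behind it; z points along the fingers, y is the line along which they close (so a half turn about z gives the same grasp; the last joint's range is limited). The gripper opens to 85 mm and grips with 20 to 120 N. Pads are 22 mm wide; open, the fingers measure 114 mm over their backs; the gripper's body (76 mm by 85 mm) begins 54 mm behind the grasp point. The pads swing forward as they close: fully open they stand 13 mm farther back than shut.
Start: joints at [62.429, 7.471, 85.268, -0, 87.261, -4.893], TCP at [231.307, 553.626, 231.292] pointing down, gripper open.
Joint ranges: [-169.43, 169.43], [-51.17, 129.36], [1.28, 143.12], [-76.62, 256.62], [0, 156.53], [-152.29, 152.29]. Speed limits (degrees/s): [136.94, 136.94, 159.86, 180, 180, 180].

### API

Orientations are given as [roll, pitch, yaw] about the fixed x, y, z axes, in that order (R = Rz(yaw) Ry(pitch) Rx(roll)).
In Python, from bench import sense, eyes, job, models gives the robot as it stands. The module is installed in compiled form; this text tells all that it offers.
- The arm moves only by the tool apply_moves, never from a script. Its argument "rows" is a list of rows, each a list of 6 numbers: the shift along the tool's x, y, z in mm, then the turn, a rotation vector about the tool's x, y, z in rad. In form: [[dx, dy, dz, rx, ry, rz], ...]. A call has exactly 5 rows; each row shifts and turns the commanded pose from where the row before left it, along the tool's axes as they then stand; what a row does not reach is not made up. A row lasts 1/8 s, in which the tool goes at most 62.5 mm and 10.7 degrees, less where a joint would pass 70% of its speed; a pose out of reach is approached as far as the arm can. A call is refused whole if a number of a shift passes 62.5 or a number of a turn 0.188, either way. A call with a gripper value outside its range is refused whole. "fingers" is the finger opening in mm, from 0 to 85.4, set as the call begins (left out, the last holds). The fingers move at their own pace and stop on an object; "grip_force" is the grip in N (left out, the last holds). Time passes only in rows, so rows that do not move let the fingers close, or fill a call up. It gives the time, the measured TCP pose, the force, the opening and the grip force at its end, in the units of the state.
- sense(): the state, without advancing time (a new reading comes with each control period).
- eyes.snapshot(name): name is "side" or "top" or "wrist"; returns (picture, depth): 400x640x3 uint8, red, green, blue; 400x640 float32, mm along the optical axis (not along the pixel's ray), 0 where there is no reading.
- eyes.get_calibration(name): a dict with "intrinsics" (3x3 intrinsics, pixels), "D" ([k1, k2, p1, p2, k3] as OpenCV has them; the pictures are not rectified), "R" (3x3) and "t" (3): a world point X has camera coordinates R X + t; the wrist camera has in their place "mount" (4x4, takes a point from camera to tool coordinates, whose origin is the TCP and whose axes are the flange's). Camera axes: x right, y down, z forward; pixel columns grow to the right and rows downward; lengths in mm; the calibration is good to about 2 mm. A picture is of the moment at which its call begins: read the wrist's pose just before it. get_calibration takes no time and is no camera call.
- job.hand_in(): hands the job in; it is judged then, once.
Trained networks look in the newest picture that a camera, given by its name, has taken for a name from the list of things; names that differ only in an ending like _2 or _b are one class to them, and where a whole thing is asked for, a point or a joint stands for the part that bears it (a point fixed in the world has none). Each returns a list of dicts, best first, with "confidence" (0 to 1); they miss things now and then, are a little off and sometimes report something else, mostly with a low value. They report only what shows in the picture. A call takes as long as a camera call. They do not tell look-alikes from the thing itself.
- models.boxes_of(name, camera): "xyz" ([x, y, z] in mm, in world coordinates, good to about 4 mm: the middle of the surface that is visible of it).
- models.cut_out(name, camera): "pixels" (400x640 bool, what is visible of it).
- models.place_of(name, camera): "xyz" ([x, y, z] in mm, in world coordinates, good to about 4 mm: a listed point, or the origin of a listed thing).
The state is a dict: "time": time; "joint_pos": joint angles; "qd": joint speeds; "joint_efforts": joint torques, N m; "tool_pos": TCP position; "tcp_rot": TCP orientation; "ft_force": force on the tool from outside, world axes, zero at the start; "wrist_torque": the same for the moment, N m; "finger_gap": finger opening in mm; "grip_force": force on a finger pad.
Only numpy, scipy, OpenCV 4.12 (cv2) and the standard library are available. Lean on these libraries where they do the work, as an engineer would, in place of code of your own. Each camera call takes 0.05 s, during which the arm holds its last target. There are 200 camera calls.

## Working session

There is one attempt and no reset: what is moved stays moved. The work goes in short steps, Python scripts to look and compute and a tool call to move; the robot and the scene stay as the last step left them, time stands still between calls to the robot, and variables do not carry over. Pictures are saved under pics/ and viewed, at most 10 in all, crops included, and the job is handed in when it is done.

Besides the shell and the picture viewer there is one more tool, called after "Request:" as name([rows], argument=value, ...), one row to a line, values as JSON. apply_moves: Moves the arm, as the interface text tells. Its arguments: {"type":"object","properties":{"rows":{"type":"array"},"fingers":{"type":"number"},"grip_force":{"type":"number"}},"required":["rows"]}

```bash
mkdir -p pics; cat > h.py <<'E'
import numpy as np, cv2
from bench import sense, eyes, job, models
from scipy.spatial.transform import Rotation as Ro
np.set_printoptions(precision=1,suppress=True)
def cam(n):
    c=eyes.get_calibration(n); K=np.array(c["intrinsics"],float); D=np.array(c["D"],float)
    if "R" in c: R=np.array(c["R"]);t=np.array(c["t"]); return K,D,R,t
    s=sense(); Rt=Ro.from_euler('xyz',s["tcp_rot"],degrees=True).as_matrix(); p=np.array(s["tool_pos"])
    M=np.array(c["mount"]); Rw=Rt@M[:3,:3]; tw=Rt@M[:3,3]+p
    return K,D,Rw.T,-Rw.T@tw
def cloud(mask,dep,C):
    K,D,R,t=C; v,u=np.nonzero(mask&(dep>0)); z=dep[v,u]
    n=cv2.undistortPoints(np.c_[u,v].astype(float).reshape(-1,1,2),K,D).reshape(-1,2)
    return (np.c_[n*z[:,None],z]-t)@R
def save(n,pic): cv2.imwrite(f"pics/{n}.png",pic[:,:,::-1])
E
python3 - <<'E'
from h import *
for n in("top","side"):
    pic,d=eyes.snapshot(n); save(n,pic); np.savez(n,pic=pic,d=d)
    K,D,R,t=cam(n); print(n,-R.T@t,R[2])
    for o in("board","board_stop","rest","bottle3_mid","bottle1_mid","bottle2_mid","chock","chock_grip","cup","beaker","paint_jar","wash_bottle"):
        print(o,[(np.array(r["xyz"]),round(r["confidence"],2),cv2.projectPoints(np.array([r["xyz"]],float),cv2.Rodrigues(R)[0],t,K,D)[0].ravel().astype(int)) for r in models.place_of(o,n)])
s=sense();print(s["tool_pos"],s["tcp_rot"],s["time"])
E
```

```text
top [ 447.6   24.  1100.5] [ 0.1  0.  -1. ]
board [(array([550.6, 160.7,  -3.6]), 0.89, array([284, 196]))]
board_stop [(array([571. , 291.6,   7.6]), 0.78, array([238, 189]))]
rest [(array([ 560.6, -169.8,    2.5]), 0.95, array([400, 192]))]
bottle3_mid [(array([ 366.3, -109.4,   26. ]), 0.98, array([381, 262])), (array([ 699.3, -371.1,   21.8]), 0.94, array([472, 142])), (array([ 555.9, -167.2,   74.4]), 0.77, array([404, 191]))]
bottle1_mid [(array([297.7, 416.9,  29.5]), 0.83, array([187, 288])), (array([561. , 262.1,  36.8]), 0.73, array([246, 191]))]
bottle2_mid [(array([549.1, 204.2,  35.3]), 0.75, array([267, 195]))]
chock [(array([ 511.6, -328.6,    0.2]), 0.56, array([457, 209]))]
chock_grip [(array([ 513. , -338.3,   49. ]), 0.69, array([466, 208]))]
cup [(array([389.5,  38. ,   2.7]), 0.75, array([327, 253])), (array([571. , 292.3,   8.5]), 0.5, array([237, 189]))]
beaker [(array([ 378.1, -244.7,    1.4]), 0.5, array([428, 257]))]
paint_jar [(array([744.6, -71.5,  -2. ]), 0.97, array([365, 129]))]
wash_bottle [(array([ 763.2, -224.6,   -0.3]), 0.66, array([418, 122]))]
si
[... 443 characters left out ...]
0. , 205. ,  38.2]), 0.39, array([298, 174]))]
bottle1_mid [(array([555.6, 260.4,  34.8]), 0.95, array([292, 166])), (array([290.3, 415.3,  28.8]), 0.79, array([208, 169]))]
bottle2_mid [(array([550.4, 206.1,  37.6]), 0.72, array([298, 174]))]
chock [(array([ 509.6, -323. ,    0.4]), 0.67, array([383, 293]))]
chock_grip [(array([ 511.4, -338.1,   46.6]), 0.92, array([390, 287]))]
cup [(array([387.9,  37.5,  -2.1]), 0.88, array([282, 229]))]
beaker [(array([ 374.7, -243. ,    3. ]), 0.79, array([328, 294]))]
paint_jar [(array([744.4, -71.3,  -2.4]), 0.78, array([388, 208]))]
wash_bottle [(array([ 764.4, -224.4,   -0.6]), 0.57, array([424, 233]))]
[231.3 553.6 231.3] [-180.     0.   157.3] 1.3
```

```bash
python3 - <<'E'
from h import *
p=np.load("top.npz")["pic"]; q=np.load("side.npz")["pic"]
a=cv2.resize(p[100:320,160:500],(800,518),interpolation=cv2.INTER_CUBIC); save("topc",a)
a=cv2.resize(q[130:330,180:480],(800,533),interpolation=cv2.INTER_CUBIC); save("sidec",a)
C=cam("top");d=np.load("top.npz")["d"]
# cloud-based refinement
P=cloud(np.ones(d.shape,bool),d,C); np.save("P",P)
def ax(Q):
    c=Q.mean(0); u,s,v=np.linalg.svd(Q-c,full_matrices=False); return c,v[0],np.sqrt(s**2/len(Q))
def near(c,r,z0,z1): return P[(np.hypot(P[:,0]-c[0],P[:,1]-c[1])<r)&(P[:,2]>z0)&(P[:,2]<z1)]
for n in ("chock_grip",(512,-338),15,52,80),("stop",(571,300),110,44,58),("b3",(556,-169),80,70,170),("b1",(558,261),75,55,66),("b2",(550,205),75,55,66):
    Q=near(*n[1:])
    if n[0]=="stop": 
        pass
    c,v,s=ax(Q); print(n[0],len(Q),c,v,np.degrees(np.arctan2(v[1],v[0])),s,Q.min(0),Q.max(0))
E
```

```text
chock_grip 72 [ 511.5 -338.1   65.8] [-0.2  1.   0. ] 100.66699957757193 [8.2 5.1 1.7] [ 501.7 -352.    60.8] [ 520.7 -324.3   70.6]
stop 1044 [569.1 271.   51.3] [-1.   0.2  0. ] 168.95988319376175 [43.9 30.9  3.3] [484.9 190.4  44. ] [655.4 320.1  58. ]
b3 830 [ 566.7 -162.   102.7] [-0.9 -0.1 -0.4] -171.1892681529755 [34.5 13.5  7.8] [ 504.3 -192.    70.1] [ 627.  -136.1  133. ]
b1 871 [553.8 238.2  59.7] [ 0.2  1.  -0. ] 77.78922172667143 [30.3 28.5  2.4] [500.4 187.2  55.1] [632.  287.3  65.6]
b2 855 [553.1 228.4  59.8] [ 0.1 -1.  -0. ] -83.6744284697794 [29.9 28.4  2.4] [497.9 180.   55. ] [610.  279.5  65.6]
```

View pics/topc.png

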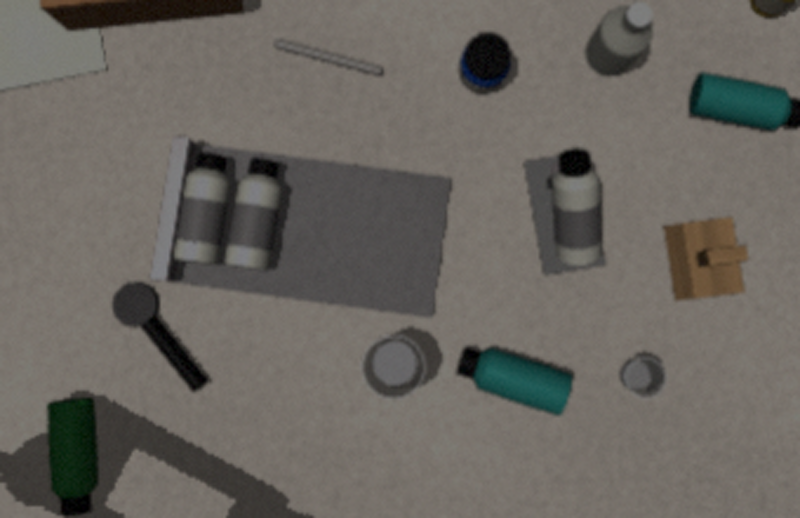

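View pics/sidec.png

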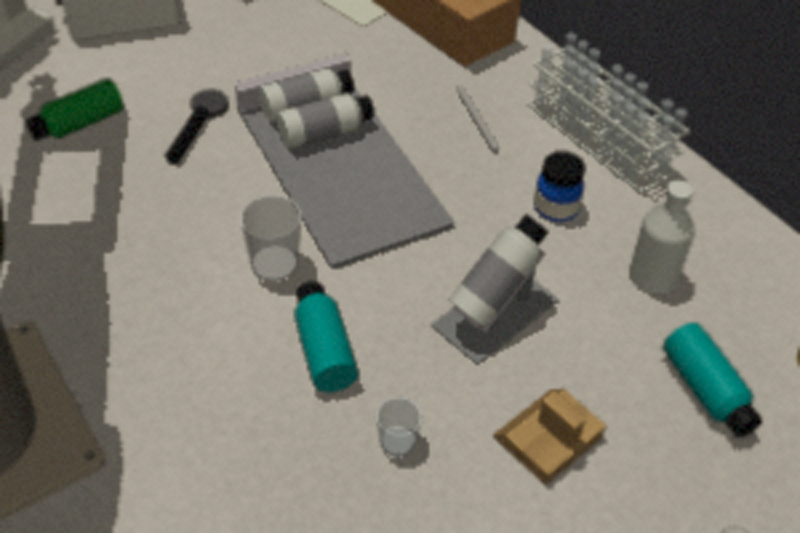

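The crops show a white, grey-banded bottle on the rest at top (404,191). There are teal look-alikes at (381,262) and (472,142). The row bottles are white, at (246,191) and (267,195), and a green one lies at (187,288). The bottle meant is the white one on the rest, since only it is sloping with its cap up. The chock is at (462,208), fin to the back and toe towards +y.

```bash
cat >> h.py <<'E'
from scipy.optimize import least_squares
def cyl(Q,c0,heading,slope,free=True):
    # axis point (at the plane through c0 across heading), heading, slope; r=26
    def ax(p):
        h,s=p[2],p[3]; return np.array([np.cos(s)*np.cos(h),np.cos(s)*np.sin(h),np.sin(s)])
    lat=np.array([-np.sin(heading),np.cos(heading),0])
    def pt(p): return np.array(c0)+p[0]*lat+np.array([0,0,p[1]])
    def f(p):
        w=Q-pt(p); a=ax(p); return np.linalg.norm(np.cross(w,a),axis=1)-26
    r=least_squares(f,[0,0,heading,slope],loss="soft_l1",f_scale=1.5); p=r.x
    a=ax(p); t=(Q-pt(p))@a
    return pt(p),a,np.degrees(p[2:]),np.percentile(t,[1,99]),np.median(abs(f(p)))
E
python3 - <<'E'
from h import *
for n in("top","side"):
    d0=np.load(n+".npz")["d"]; pic,d=eyes.snapshot(n); C=cam(n)
    for o,c,h,s in(("bottle3_mid",(556.5,-169.5,74),.1,.61),("bottle1_mid",(558,261,36),-.16,0),("bottle2_mid",(550,205,36),-.16,0)):
        for m in models.cut_out(o,n):
            Q=cloud(cv2.erode(m["pixels"].astype(np.uint8),np.ones((3,3)))>0,d,C)
            Q=Q[np.linalg.norm(Q-np.array(c),axis=1)<80]
            if len(Q)<60: continue
            print(n,o,len(Q),*cyl(Q,c,h,s))
    for m in models.cut_out("board",n)[:1]:
        Q=cloud(m["pixels"],d,C);Q=Q[(Q[:,2]>3)&(Q[:,2]<17)]; print(n,"board",len(Q),cv2.minAreaRect(Q[:,:2].astype(np.float32)),Q[:,2].mean())
    for m in models.cut_out("chock",n)[:2]:
        Q=cloud(m["pixels"],d,C);Q=Q[np.hypot(*(Q[:,:2]-[511,-330]).T)<80];
        if len(Q)<50: continue
        T=Q[Q[:,2]>50]; S=Q[(Q[:,2]<40)]
        print(n,"chock",cv2.minAreaRect(Q[:,:2].astype(np.float32)),cv2.minAreaRect(S[:,:2].astype(np.float32)),"fin",cv2.minAreaRect(T[:,:2].astype(np.float32)),T.mean(0),T[:,2].max())
print(sense()["time"])
E
```

```text
top bottle3_mid 746 [ 556.2 -167.    73.8] [0.8 0.2 0.5] [13.5 29.4] [-45.6  78.6] 1.909640806724683
top bottle1_mid 687 [558.6 264.5  35.1] [ 1.  -0.1 -0. ] [-7.9 -2.4] [-50.2  72. ] 1.5130949187385987
top bottle2_mid 699 [549.9 204.5  35.3] [ 1.  -0.1 -0. ] [-7.7 -2. ] [-47.8  71. ] 1.4111689020865725
top board 11 ((558.6904296875, -199.0650634765625), (47.970916748046875, 123.66050720214844), 67.78089904785156) 5.201969693380409
top chock ((510.04302978515625, -327.21484375), (89.04991912841797, 78.19891357421875), 7.467590808868408) ((510.04302978515625, -327.21484375), (89.04991912841797, 78.19891357421875), 7.467590808868408) fin ((511.3286437988281, -337.82037353515625), (17.726430892944336, 44.21522903442383), 6.9234938621521) [ 511.2 -335.7   64.8] 71.31912690326523
side bottle3_mid 566 [ 556.2 -166.8   74.7] [0.8 0.1 0.5] [ 9.6 32.8] [-46.5  70.4] 1.610556652960307
side bottle1_mid 262 [558.7 265.6  36.7] [ 1.  -0.1 -0. ] [-5.7 -0.7] [-54.4  62.7] 2.2199254831941264
side bottle2_mid 419 [550.  205.   36.9] [ 1.  -0.2 -0. ] [-9.1 -1.8] [-51.8  67.1] 1.7582830737131374
side board 2340 ((546.3873901367188, 142.24781799316406), (327.4654541015625, 172.23118591308594), 81.89351654052734) 11.217675174698952
side chock ((517.7820434570312, -324.74749755859375), (110.138427734375, 81.50068664550781), 7.58400821685791) ((517.7820434570312, -324.74749755859375), (110.138427734375, 81.50068664550781), 7.58400821685791) fin ((510.9739990234375, -337.9682312011719), (20.665367126464844, 47.41126251220703), 11.426383972167969) [ 508.9 -340.    63.2] 69.95845644886498
1.9
```

```bash
cat >> h.py <<'E'
def tool(heading,tilt=0,flip=False):
    h=np.radians(heading);t=np.radians(tilt)
    z=np.array([np.sin(t)*np.cos(h),np.sin(t)*np.sin(h),-np.cos(t)]); y=np.array([-np.sin(h),np.cos(h),0])*(-1 if flip else 1)
    return np.c_[np.cross(y,z),y,z]
def now():
    s=sense(); return np.array(s["tool_pos"]),Ro.from_euler('xyz',s["tcp_rot"],degrees=True).as_matrix()
def plan(wps,start=None):
    "wps: (pos,R,nrows); prints rows, keeps track of rounding"
    p,R=start or now(); out=[]
    for P,T,n in wps:
        P=np.array(P,float); p0,R0=p,R; rv=Ro.from_matrix(R0.T@T).as_rotvec()
        for k in range(1,n+1):
            tp=p0+(P-p0)*k/n; tR=R0@Ro.from_rotvec(rv*k/n).as_matrix()
            d=np.round(R.T@(tp-p),1); r=np.round(Ro.from_matrix(R.T@tR).as_rotvec(),3)
            p=p+R@d; R=R@Ro.from_rotvec(r).as_matrix(); out.append([float(x)+0 for x in (*d,*r)])
    while len(out)%5: out.append([0]*6)
    for i in range(0,len(out),5): print(out[i:i+5])
    print("end",p,Ro.from_matrix(R).as_euler('xyz',degrees=True),"max",np.abs(out).max(0))
E
python3 - <<'E'
from h import *
m=np.array([556.3,-167.5,74.3]);T=tool(11,35)
plan([((470,200,260),tool(0,5),10),(m-115*T[:,2],T,10)])
E
```

```text
[[-35.7, -23.4, -2.9, -0.002, -0.009, -0.04], [-34.7, -24.9, -2.6, -0.001, -0.008, -0.039], [-33.7, -26.1, -2.3, -0.002, -0.009, -0.04], [-32.7, -27.5, -2.1, -0.002, -0.008, -0.039], [-31.6, -28.7, -1.9, -0.002, -0.009, -0.04]]
[[-30.5, -30.0, -1.7, -0.001, -0.009, -0.039], [-29.2, -31.2, -1.5, -0.002, -0.008, -0.04], [-28.1, -32.2, -1.3, -0.002, -0.009, -0.039], [-26.7, -33.4, -1.1, -0.002, -0.009, -0.04], [-25.4, -34.4, -0.9, -0.001, -0.008, -0.04]]
[[-1.3, -38.0, 9.3, -0.007, -0.052, -0.018], [-0.2, -38.1, 9.1, -0.006, -0.052, -0.018], [1.0, -38.1, 8.8, -0.007, -0.053, -0.019], [2.1, -38.2, 8.5, -0.007, -0.052, -0.018], [3.3, -38.1, 8.1, -0.006, -0.052, -0.018]]
[[4.4, -38.2, 7.6, -0.007, -0.052, -0.018], [5.5, -38.1, 7.2, -0.007, -0.052, -0.018], [6.5, -38.0, 6.5, -0.006, -0.053, -0.019], [7.5, -38.0, 6.0, -0.007, -0.052, -0.018], [8.5, -37.8, 5.2, -0.007, -0.052, -0.018]]
end [ 491.5 -180.   168.5] [ 180.   35. -169.] max [35.7 38.2  9.3  0.   0.1  0. ]
```

Request:
apply_moves([
  [-35.7,-23.4,-2.9,-0.002,-0.009,-0.04],
  [-34.7,-24.9,-2.6,-0.001,-0.008,-0.039],
  [-33.7,-26.1,-2.3,-0.002,-0.009,-0.04],
  [-32.7,-27.5,-2.1,-0.002,-0.008,-0.039],
  [-31.6,-28.7,-1.9,-0.002,-0.009,-0.04],
], fingers=85, grip_force=50)

```text
time: 2.52
tool_pos: [351.3, 375.7, 245.9]
tcp_rot: [179.7, 2.5, 168.7]
ft_force: [0.4, 0.2, -0.1]
finger_gap: 85.1
grip_force: 0.0
```

Request:
apply_moves([
  [-30.5,-30.0,-1.7,-0.001,-0.009,-0.039],
  [-29.2,-31.2,-1.5,-0.002,-0.008,-0.04],
  [-28.1,-32.2,-1.3,-0.002,-0.009,-0.039],
  [-26.7,-33.4,-1.1,-0.002,-0.009,-0.04],
  [-25.4,-34.4,-0.9,-0.001,-0.008,-0.04],
])

```text
time: 3.15
tool_pos: [470.7, 198.8, 260.4]
tcp_rot: [-180.0, 5.0, -179.9]
ft_force: [-0.2, 0.6, 0.6]
finger_gap: 85.0
grip_force: 0.0
```

Request:
apply_moves([
  [-1.3,-38.0,9.3,-0.007,-0.052,-0.018],
  [-0.2,-38.1,9.1,-0.006,-0.052,-0.018],
  [1.0,-38.1,8.8,-0.007,-0.053,-0.019],
  [2.1,-38.2,8.5,-0.007,-0.052,-0.018],
  [3.3,-38.1,8.1,-0.006,-0.052,-0.018],
])

```text
time: 3.78
tool_pos: [480.8, 8.9, 214.4]
tcp_rot: [179.3, 20.1, -174.7]
ft_force: [-0.0, 0.7, -0.5]
finger_gap: 84.8
grip_force: 0.0
```

Request:
apply_moves([
  [4.4,-38.2,7.6,-0.007,-0.052,-0.018],
  [5.5,-38.1,7.2,-0.007,-0.052,-0.018],
  [6.5,-38.0,6.5,-0.006,-0.053,-0.019],
  [7.5,-38.0,6.0,-0.007,-0.052,-0.018],
  [8.5,-37.8,5.2,-0.007,-0.052,-0.018],
])

```text
time: 4.4
tool_pos: [498.0, -167.6, 175.4]
tcp_rot: [-179.8, 33.9, -170.5]
ft_force: [-0.6, 0.8, 0.4]
finger_gap: 84.9
grip_force: 0.0
```

```bash
python3 - <<'E'
from h import *
eyes.snapshot("side")
print(now()[0],sense()["tcp_rot"],sense()["joint_pos"])
C=cam("wrist");pic,d=eyes.snapshot("wrist");save("w1",pic)
print(now()[0])
print(models.place_of("bottle3_mid","wrist"))
for m in models.cut_out("bottle3_mid","wrist")[:2]:
    Q=cloud(cv2.erode(m["pixels"].astype(np.uint8),np.ones((5,5)))>0,d,C); print(len(Q),Q.mean(0))
    Q=Q[np.linalg.norm(Q-np.array([556,-168,74]),axis=1)<85][::5]
    if len(Q)>60: print(*cyl(Q,(556.3,-167.5,74.3),.19,.61))
E
```

```text
[ 498.7 -169.4  175.4] [-179.9   33.9 -171. ] [ -42.2  -28.6  129.4   30.1   60.  -152.1]
[ 498.3 -167.7  175.6]
[{'xyz': [559.0, -168.9, 75.3], 'confidence': 0.7}, {'xyz': [694.7, -371.4, 25.0], 'confidence': 0.64}]
3403 [ 679.4 -372.6   38.2]
10328 [ 499.6 -324.2   29.7]
```

View pics/w1.png

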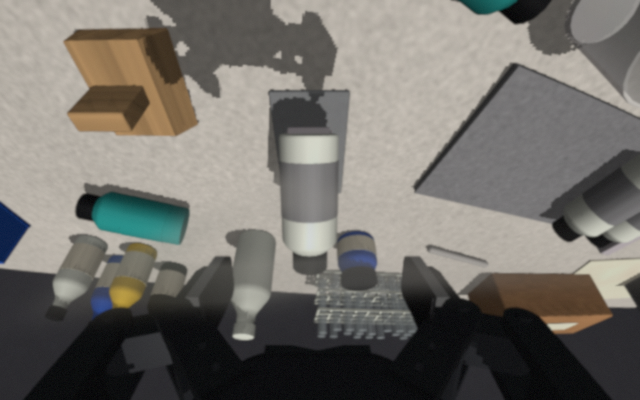

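The wrist picture shows the white, banded bottle centred at (308,195), aligned with the tool. A teal look-alike is at (135,217) and the chock at (130,80). Joint 6 is at its limit, so I'll turn the tool by half a turn the other way.

```bash
python3 - <<'E'
from h import *
m=np.array([557,-168.3,74.5]);T=tool(11,35,True); p,R=now()
T1=T@Ro.from_rotvec([0,0,-np.pi/2]).as_matrix()
P=m-115*T[:,2]
plan([(P,T1,10),(P,T,10)])
E
```

```text
[[1.1, -1.4, 0.1, -0.003, 0.0, 0.155], [0.9, -1.6, 0.2, -0.003, -0.001, 0.156], [0.7, -1.6, 0.1, -0.003, 0.0, 0.155], [0.4, -1.8, 0.1, -0.003, -0.001, 0.156], [0.1, -1.8, 0.1, -0.003, 0.0, 0.155]]
[[-0.2, -1.8, 0.1, -0.003, 0.0, 0.156], [-0.5, -1.7, 0.1, -0.003, -0.001, 0.155], [-0.7, -1.7, 0.1, -0.003, 0.0, 0.156], [-1.0, -1.5, 0.1, -0.003, -0.001, 0.155], [-1.1, -1.4, 0.1, -0.003, 0.0, 0.156]]
[[0.0, 0.0, 0.0, 0.0, 0.0, 0.157], [0.0, 0.0, 0.0, 0.0, 0.0, 0.157], [0.0, 0.0, 0.0, 0.0, 0.0, 0.157], [0.0, 0.0, 0.0, 0.0, 0.0, 0.157], [0.0, 0.0, 0.0, 0.0, 0.0, 0.157]]
[[0.0, 0.0, 0.0, 0.0, 0.0, 0.157], [0.0, 0.0, 0.0, 0.0, 0.0, 0.157], [0.0, 0.0, 0.0, 0.0, 0.0, 0.157], [0.0, 0.0, 0.0, 0.0, 0.0, 0.157], [0.0, 0.0, 0.0, 0.0, 0.0, 0.157]]
end [ 492.2 -180.9  168.6] [180. -35.  11.] max [1.1 1.8 0.2 0.  0.  0.2]
```

Request:
apply_moves([
  [1.1,-1.4,0.1,-0.003,0.0,0.155],
  [0.9,-1.6,0.2,-0.003,-0.001,0.156],
  [0.7,-1.6,0.1,-0.003,0.0,0.155],
  [0.4,-1.8,0.1,-0.003,-0.001,0.156],
  [0.1,-1.8,0.1,-0.003,0.0,0.155],
])

```text
time: 5.22
tool_pos: [495.9, -171.8, 173.0]
tcp_rot: [154.2, 23.3, 140.0]
ft_force: [-0.1, -0.1, -0.0]
finger_gap: 84.9
grip_force: 0.0
```

Request:
apply_moves([
  [-0.2,-1.8,0.1,-0.003,0.0,0.156],
  [-0.5,-1.7,0.1,-0.003,-0.001,0.155],
  [-0.7,-1.7,0.1,-0.003,0.0,0.156],
  [-1.0,-1.5,0.1,-0.003,-0.001,0.155],
  [-1.1,-1.4,0.1,-0.003,0.0,0.156],
])

```text
time: 5.85
tool_pos: [492.9, -179.4, 169.3]
tcp_rot: [144.9, -0.1, 100.9]
ft_force: [0.2, 0.9, 0.4]
finger_gap: 84.8
grip_force: 0.0
```

Request:
apply_moves([
  [0.0,0.0,0.0,0.0,0.0,0.157],
  [0.0,0.0,0.0,0.0,0.0,0.157],
  [0.0,0.0,0.0,0.0,0.0,0.157],
  [0.0,0.0,0.0,0.0,0.0,0.157],
  [0.0,0.0,0.0,0.0,0.0,0.157],
])

```text
time: 6.48
tool_pos: [492.9, -179.4, 169.4]
tcp_rot: [153.7, -24.0, 61.6]
ft_force: [0.1, 0.2, -0.8]
finger_gap: 85.0
grip_force: 0.0
```

Request:
apply_moves([
  [0.0,0.0,0.0,0.0,0.0,0.157],
  [0.0,0.0,0.0,0.0,0.0,0.157],
  [0.0,0.0,0.0,0.0,0.0,0.157],
  [0.0,0.0,0.0,0.0,0.0,0.157],
  [0.0,0.0,0.0,0.0,0.0,0.157],
])

```text
time: 7.1
tool_pos: [492.9, -179.4, 169.4]
tcp_rot: [-179.9, -35.1, 10.9]
ft_force: [-0.2, -0.4, 0.0]
finger_gap: 84.9
grip_force: 0.0
```

```bash
python3 - <<'E'
from h import *
eyes.snapshot("side")
C=cam("wrist");pic,d=eyes.snapshot("wrist");save("w2",pic)
print(now()[0],np.array(sense()["tcp_rot"]),np.array(sense()["joint_pos"]),sense()["time"])
print(models.place_of("bottle3_mid","wrist"))
for m in models.cut_out("bottle3_mid","wrist"):
    Q=cloud(cv2.erode(m["pixels"].astype(np.uint8),np.ones((5,5)))>0,d,C); print(len(Q),Q.mean(0) if len(Q) else 0)
    Q=Q[np.linalg.norm(Q-np.array([556,-168,74]),axis=1)<85][::5]
    if len(Q)>60: print(*cyl(Q,(557,-168.3,74.5),.19,.61))
E
```

```text
[ 492.9 -179.5  169.3] [180.  -35.1  11.1] [-45.6 -27.3 129.6  33.2  61.1  21.3] 7.2
[{'xyz': [558.5, -171.4, 70.2], 'confidence': 0.67}, {'xyz': [695.9, -369.6, 25.4], 'confidence': 0.55}]
6841 [ 557.  -169.2  100.4]
[ 557.1 -168.9   74.3] [0.8 0.1 0.5] [ 9.5 32.6] [-45.8  72.9] 1.0507513713474879
386 [377.6 -64.5  48.1]
4297 [ 684.9 -369.9   43.2]
```

```bash
python3 - <<'E'
from h import *
m=np.array([557.5,-168.9,74.5]);T=tool(10,35,True)
plan([(m-20*T[:,2],T,5),(m+20*T[:,2],T,4)])
E
```

```text
[[-0.1, 0.3, 19.0, -0.002, 0.0, 0.004], [-0.2, 0.2, 19.1, -0.002, 0.0, 0.004], [-0.1, 0.2, 19.0, -0.002, -0.001, 0.004], [-0.1, 0.2, 19.0, -0.002, 0.0, 0.004], [-0.2, 0.1, 19.1, -0.002, 0.0, 0.004]]
[[0.0, 0.0, 10.0, 0.0, 0.0, 0.0], [0.0, 0.0, 10.0, 0.0, 0.0, 0.0], [0.0, 0.0, 10.0, 0.0, 0.0, 0.0], [0.0, 0.0, 10.0, 0.0, 0.0, 0.0], [0, 0, 0, 0, 0, 0]]
end [ 568.8 -166.9   58.1] [-180.  -35.   10.] max [ 0.2  0.3 19.1  0.   0.   0. ]
```

Request:
apply_moves([
  [-0.1,0.3,19.0,-0.002,0.0,0.004],
  [-0.2,0.2,19.1,-0.002,0.0,0.004],
  [-0.1,0.2,19.0,-0.002,-0.001,0.004],
  [-0.1,0.2,19.0,-0.002,0.0,0.004],
  [-0.2,0.1,19.1,-0.002,0.0,0.004],
])

```text
time: 7.92
tool_pos: [546.4, -171.4, 90.2]
tcp_rot: [-180.0, -35.0, 9.9]
ft_force: [0.1, -0.3, -0.1]
finger_gap: 85.0
grip_force: 0.0
```

Request:
apply_moves([
  [0.0,0.0,10.0,0.0,0.0,0.0],
  [0.0,0.0,10.0,0.0,0.0,0.0],
  [0.0,0.0,10.0,0.0,0.0,0.0],
  [0.0,0.0,10.0,0.0,0.0,0.0],
  [0,0,0,0,0,0],
])

```text
time: 8.55
tool_pos: [568.4, -167.5, 56.8]
tcp_rot: [-179.7, -34.9, 9.6]
ft_force: [0.2, 0.3, 0.2]
finger_gap: 84.9
grip_force: 0.0
```

Request:
apply_moves([
  [0,0,0,0,0,0],
  [0,0,0,0,0,0],
  [0,0,0,0,0,0],
  [0,0,0,0,0,0],
  [0,0,0,0,0,0],
], fingers=40, grip_force=50)

```text
time: 9.18
tool_pos: [568.1, -166.1, 58.1]
tcp_rot: [-179.6, -35.0, 9.6]
ft_force: [-10.5, 8.4, 12.4]
finger_gap: 50.8
grip_force: 49.2
```

```bash
python3 - <<'E'
from h import *
T=tool(10,35,True);p=np.array([568.8,-166.9,58.1]); T0=tool(10,0,True);T2=tool(-8.3,0,True)
plan([(p-20*T[:,2],T,4),(p-80*T[:,2],T,6)],(p,T))
q=p-80*T[:,2]
plan([(q+[10,30,60],T0,8),((539,121,150),T2,10),((539,121,60),T2,7)],(q,T))
E
```

```text
[[0.0, 0.0, -5.0, 0.0, 0.0, 0.0], [0.0, 0.0, -5.0, 0.0, 0.0, 0.0], [0.0, 0.0, -5.0, 0.0, 0.0, 0.0], [0.0, 0.0, -5.0, 0.0, 0.0, 0.0], [0.0, 0.0, -10.0, 0.0, 0.0, 0.0]]
[[0.0, 0.0, -10.0, 0.0, 0.0, 0.0], [0.0, 0.0, -10.0, 0.0, 0.0, 0.0], [0.0, 0.0, -10.0, 0.0, 0.0, 0.0], [0.0, 0.0, -10.0, 0.0, 0.0, 0.0], [0.0, 0.0, -10.0, 0.0, 0.0, 0.0]]
end [ 523.6 -174.9  123.6] [180. -35.  10.] max [ 0.  0. 10.  0.  0.  0.]
[[5.8, -3.5, -5.1, 0.0, -0.076, 0.0], [5.5, -3.5, -5.5, 0.0, -0.077, 0.0], [5.0, -3.4, -5.9, 0.0, -0.076, 0.0], [4.5, -3.5, -6.2, 0.0, -0.076, 0.0], [4.1, -3.5, -6.6, 0.0, -0.077, 0.0]]
[[3.5, -3.5, -6.9, 0.0, -0.076, 0.0], [3.0, -3.4, -7.1, 0.0, -0.077, 0.0], [2.5, -3.5, -7.3, 0.0, -0.076, 0.0], [5.1, -26.1, 3.4, 0.0, 0.0, 0.032], [4.4, -26.2, 3.3, 0.0, 0.0, 0.032]]
[[3.4, -26.4, 3.4, 0.0, 0.0, 0.032], [2.6, -26.5, 3.3, 0.0, 0.0, 0.032], [1.8, -26.5, 3.4, 0.0, 0.0, 0.032], [0.9, -26.6, 3.3, 0.0, 0.0, 0.032], [0.1, -26.6, 3.4, 0.0, 0.0, 0.032]]
[[-0.8, -26.5, 3.4, 0.0, 0.0, 0.032], [-1.6, -26.6, 3.3, 0.0, 0.0, 0.031], [-2.5, -26.5, 3.4, 0.0, 0.0, 0.032], [0.0, 0.0, 12.9, 0.0, 0.0, 0.0], [0.0, 0.0, 12.8, 0.0, 0.0, 0.0]]
[[0.0, 0.0, 12.9, 0.0, 0.0, 0.0], [0.0, 0.0, 12.8, 0.0, 0.0, 0.0], [0.0, 0.0, 12.9, 0.0, 0.0, 0.0], [0.1, 0.0, 12.8, 0.0, 0.0, 0.0], [0.0, 0.0, 12.9, 0.0, 0.0, 0.0]]
end [539. 121.  60.] [180.    0.   -8.3] max [ 5.8 26.6 12.9  0.   0.1  0. ]
```

Request:
apply_moves([
  [0.0,0.0,-5.0,0.0,0.0,0.0],
  [0.0,0.0,-5.0,0.0,0.0,0.0],
  [0.0,0.0,-5.0,0.0,0.0,0.0],
  [0.0,0.0,-5.0,0.0,0.0,0.0],
  [0.0,0.0,-10.0,0.0,0.0,0.0],
])

```text
time: 9.8
tool_pos: [551.1, -170.9, 82.3]
tcp_rot: [-179.7, -35.0, 9.6]
ft_force: [0.1, 0.1, -2.8]
finger_gap: 50.5
grip_force: 52.6
```

Request:
apply_moves([
  [0.0,0.0,-10.0,0.0,0.0,0.0],
  [0.0,0.0,-10.0,0.0,0.0,0.0],
  [0.0,0.0,-10.0,0.0,0.0,0.0],
  [0.0,0.0,-10.0,0.0,0.0,0.0],
  [0.0,0.0,-10.0,0.0,0.0,0.0],
])

```text
time: 10.42
tool_pos: [522.9, -176.0, 123.8]
tcp_rot: [-179.8, -35.0, 9.6]
ft_force: [0.8, -0.3, -2.3]
finger_gap: 50.8
grip_force: 52.6
```

Request:
apply_moves([
  [5.8,-3.5,-5.1,0.0,-0.076,0.0],
  [5.5,-3.5,-5.5,0.0,-0.077,0.0],
  [5.0,-3.4,-5.9,0.0,-0.076,0.0],
  [4.5,-3.5,-6.2,0.0,-0.076,0.0],
  [4.1,-3.5,-6.6,0.0,-0.077,0.0],
])

```text
time: 11.05
tool_pos: [529.6, -157.3, 161.6]
tcp_rot: [-179.8, -13.0, 9.6]
ft_force: [0.7, 0.8, -2.5]
finger_gap: 51.0
grip_force: 52.7
```

Request:
apply_moves([
  [3.5,-3.5,-6.9,0.0,-0.076,0.0],
  [3.0,-3.4,-7.1,0.0,-0.077,0.0],
  [2.5,-3.5,-7.3,0.0,-0.076,0.0],
  [5.1,-26.1,3.4,0.0,0.0,0.032],
  [4.4,-26.2,3.3,0.0,0.0,0.032],
])

```text
time: 11.68
tool_pos: [535.1, -92.4, 177.0]
tcp_rot: [-179.8, 0.0, 5.9]
ft_force: [0.4, 0.1, -3.1]
finger_gap: 50.7
grip_force: 52.8
```

Request:
apply_moves([
  [3.4,-26.4,3.4,0.0,0.0,0.032],
  [2.6,-26.5,3.3,0.0,0.0,0.032],
  [1.8,-26.5,3.4,0.0,0.0,0.032],
  [0.9,-26.6,3.3,0.0,0.0,0.032],
  [0.1,-26.6,3.4,0.0,0.0,0.032],
])

```text
time: 12.3
tool_pos: [538.1, 40.8, 160.6]
tcp_rot: [-179.8, 0.0, -3.2]
ft_force: [0.0, -0.2, -3.1]
finger_gap: 50.5
grip_force: 52.7
```

Request:
apply_moves([
  [-0.8,-26.5,3.4,0.0,0.0,0.032],
  [-1.6,-26.6,3.3,0.0,0.0,0.031],
  [-2.5,-26.5,3.4,0.0,0.0,0.032],
  [0.0,0.0,12.9,0.0,0.0,0.0],
  [0.0,0.0,12.8,0.0,0.0,0.0],
])

```text
time: 12.92
tool_pos: [540.0, 119.6, 124.2]
tcp_rot: [-179.8, 0.1, -8.5]
ft_force: [1.5, -0.4, -2.6]
finger_gap: 51.0
grip_force: 52.9
```

```bash
python3 - <<'E'
from h import *
eyes.snapshot("top")
a,d=eyes.snapshot("side"); C=cam("side")
K,D,R,t=C; p,T=now(); print(p,np.array(sense()["tcp_rot"]),np.array(sense()["joint_pos"]),sense()["time"],sense()["finger_gap"],np.array(sense()["ft_force"]))
b,d2=eyes.snapshot("top"); C2=cam("top")
save("hold",np.vstack([cv2.resize(a[120:290,200:420],(660,300)),cv2.resize(b[120:270,200:420],(660,300))]))
for n,dd,CC in(("side",d,C),("top",d2,C2)):
  print([ (np.array(r["xyz"]),r["confidence"]) for r in models.place_of("bottle3_mid",n)])
  for m in models.cut_out("bottle3_mid",n):
    Q=cloud(cv2.erode(m["pixels"].astype(np.uint8),np.ones((3,3)))>0,dd,CC); g=p-[0,0,-20]
    Q=Q[np.linalg.norm(Q-g,axis=1)<85]
    if len(Q)>60: print(*cyl(Q,g,-.145,0))
E
```

```text
[538.6 118.9 122.4] [-179.9    0.3   -8.6] [  7.    4.7  99.8   0.2  75.7 105.6] 13.025 50.84927464702888 [-0.3 -0.6 -1. ]
[(array([ 698.2, -371.2,   26.1]), 0.78), (array([535.9, 116.4, 139.1]), 0.68), (array([ 368.4, -112.7,   22.3]), 0.55)]
[538.8 120.3 140.1] [ 1.  -0.2 -0.1] [-9.  -4.8] [-54.8  67.8] 2.32866298466136
[(array([ 369. , -109.4,   27.6]), 0.83), (array([ 699.9, -372.5,   23. ]), 0.76), (array([539.5, 118.3, 140. ]), 0.7), (array([ 766.3, -225.3,   -3.3]), 0.18)]
[538.6 118.9 141. ] [ 1.  -0.2 -0. ] [-10.3  -1.3] [-50.6 -22.8] 1.1140642954228515
```

View pics/hold.png

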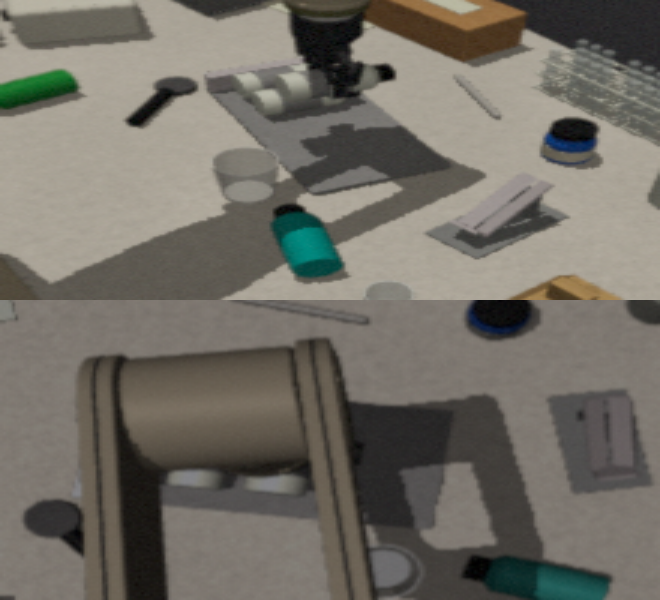

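The bottle is held level in the gripper: in the side view it is at (320,85) in the crop, and the rest at (505,205) is empty. Now I'll lower it.

Request:
apply_moves([
  [0,0,16,0,0,0],
  [0,0,16,0,0,0],
  [0,0,16,0,0,0],
  [0,0,16,0,0,0],
  [0,0,16,0,0,0],
])

```text
time: 13.9
tool_pos: [539.8, 120.2, 43.3]
tcp_rot: [-179.8, 0.1, -8.6]
ft_force: [0.7, -0.6, -2.0]
finger_gap: 51.1
grip_force: 52.9
```

Request:
apply_moves([
  [0,0,8,0,0,0],
  [0,0,6,0,0,0],
  [0,0,4,0,0,0],
  [0,0,2,0,0,0],
  [0,0,1,0,0,0],
])

```text
time: 14.52
tool_pos: [540.4, 120.3, 24.0]
tcp_rot: [-179.8, 0.0, -8.6]
ft_force: [0.2, 0.2, -2.8]
finger_gap: 51.2
grip_force: 52.9
```

Request:
apply_moves([
  [0,0,1,0,0,0],
  [0,0,1,0,0,0],
  [0,0,1,0,0,0],
  [0,0,1,0,0,0],
  [0,0,0,0,0,0],
])

```text
time: 15.15
tool_pos: [540.0, 120.3, 19.7]
tcp_rot: [-179.8, 0.1, -8.6]
ft_force: [-0.4, -0.4, -0.9]
finger_gap: 50.9
grip_force: 52.9
```

Request:
apply_moves([
  [0,0,0.5,0,0,0],
  [0,0,0.5,0,0,0],
  [0,0,0.5,0,0,0],
  [0,0,0,0,0,0],
  [0,0,0,0,0,0],
])

```text
time: 15.78
tool_pos: [540.1, 120.3, 18.3]
tcp_rot: [-179.8, 0.1, -8.6]
ft_force: [-0.6, -0.5, -1.9]
finger_gap: 50.8
grip_force: 52.9
```

Request:
apply_moves([
  [0,0,0.5,0,0,0],
  [0,0,0.5,0,0,0],
  [0,0,0.5,0,0,0],
  [0,0,0,0,0,0],
  [0,0,0,0,0,0],
])

```text
time: 16.4
tool_pos: [540.1, 120.3, 16.8]
tcp_rot: [-179.8, 0.1, -8.6]
ft_force: [-0.1, -0.2, -3.1]
finger_gap: 51.0
grip_force: 52.9
```

Request:
apply_moves([
  [0,0,0.5,0,0,0],
  [0,0,0.5,0,0,0],
  [0,0,0.5,0,0,0],
  [0,0,0,0,0,0],
  [0,0,0,0,0,0],
])

```text
time: 17.02
tool_pos: [540.2, 120.3, 16.1]
tcp_rot: [-179.8, 0.1, -8.6]
ft_force: [-5.9, -0.2, 6.1]
finger_gap: 50.9
grip_force: 53.8
```

Request:
apply_moves([
  [0,0,-0.3,0,0,0],
  [0,0,0,0,0,0],
  [0,0,0,0,0,0],
  [0,0,0,0,0,0],
  [0,0,0,0,0,0],
], fingers=62)

```text
time: 17.65
tool_pos: [540.1, 120.3, 15.5]
tcp_rot: [-179.8, 0.1, -8.6]
ft_force: [-0.5, 0.4, 0.0]
finger_gap: 61.4
grip_force: 0.0
```

Request:
apply_moves([
  [0,0,-5,0,0,0],
  [0,0,-15,0,0,0],
  [0,0,-25,0,0,0],
  [0,0,-35,0,0,0],
  [0,0,-40,0,0,0],
])

```text
time: 18.27
tool_pos: [540.0, 119.9, 137.5]
tcp_rot: [-179.8, 0.1, -8.6]
ft_force: [0.6, 0.3, -0.4]
finger_gap: 62.3
grip_force: 0.0
```

```bash
python3 - <<'E'
from h import *
C=cam("wrist");pic,d=eyes.snapshot("wrist");save("w3",pic)
p,T=now();print(p,np.array(sense()["tcp_rot"]),np.array(sense()["joint_pos"]),sense()["time"])
for o in("bottle3_mid","bottle2_mid","bottle1_mid","board_stop"):print(o,[ (np.array(r["xyz"]),round(r["confidence"],2)) for r in models.place_of(o,"wrist")])
a,_=eyes.snapshot("side")
print("chock",[[np.array(r["xyz"]) for r in models.place_of(o,"side")[:1]] for o in("chock","chock_grip","bottle3_mid")])
E
```

```text
[543.5 120.4 144.4] [-179.7   -0.4   -8.6] [  7.1   3.6  98.6   0.2  77.3 105.6] 18.325
bottle3_mid [(array([ 366.3, -109.7,   27.4]), 0.88), (array([542.6, 117.9,  36.2]), 0.75)]
bottle2_mid [(array([549.1, 204.2,  38.4]), 0.77)]
bottle1_mid [(array([561.8, 269.5,  30.3]), 0.97)]
board_stop []
chock [[array([ 510.8, -324.5,    1.5])], [array([ 512.7, -338.8,   48.8])], [array([538.8, 117.7,  36.6])]]
```

View pics/w3.png

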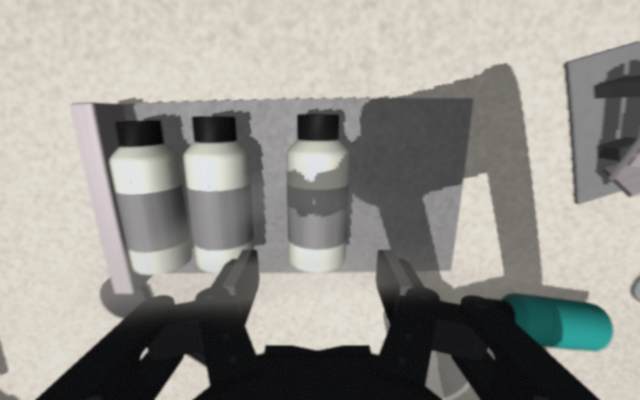

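The wrist picture shows bottle 3 lying still at (318,195), bottle 2 at (220,195), bottle 1 at (150,195) and the stop bar at left. Next, the chock.

```bash
python3 - <<'E'
from h import *
plan([((512,-338,160),tool(98,0,True),15)])
E
```

```text
[[2.7, 30.4, -1.8, 0.0, 0.0, -0.124], [-1.0, 30.6, -1.8, -0.001, 0.0, -0.124], [-4.8, 30.2, -1.8, 0.0, 0.0, -0.124], [-8.5, 29.3, -1.7, 0.0, 0.0, -0.124], [-12.1, 28.1, -1.8, -0.001, 0.0, -0.124]]
[[-15.5, 26.4, -1.7, 0.0, 0.0, -0.124], [-18.6, 24.3, -1.8, 0.0, 0.0, -0.124], [-21.4, 21.7, -1.7, -0.001, 0.0, -0.124], [-24.0, 19.0, -1.7, 0.0, 0.0, -0.124], [-26.2, 15.8, -1.8, 0.0, 0.0, -0.124]]
[[-27.9, 12.5, -1.7, -0.001, 0.0, -0.124], [-29.2, 9.0, -1.7, 0.0, 0.0, -0.124], [-30.1, 5.2, -1.7, 0.0, 0.0, -0.124], [-30.6, 1.5, -1.7, -0.001, 0.0, -0.124], [-30.5, -2.3, -1.7, 0.0, 0.0, -0.124]]
end [ 512. -338.  160.] [-180.    0.   98.] max [30.6 30.6  1.8  0.   0.   0.1]
```

Request:
apply_moves([
  [2.7,30.4,-1.8,0.0,0.0,-0.124],
  [-1.0,30.6,-1.8,-0.001,0.0,-0.124],
  [-4.8,30.2,-1.8,0.0,0.0,-0.124],
  [-8.5,29.3,-1.7,0.0,0.0,-0.124],
  [-12.1,28.1,-1.8,-0.001,0.0,-0.124],
], fingers=50)

```text
time: 19.35
tool_pos: [530.3, -33.6, 143.2]
tcp_rot: [-179.9, 0.1, 27.2]
ft_force: [0.5, -0.0, -0.9]
finger_gap: 49.8
grip_force: 0.0
```

Request:
apply_moves([
  [-15.5,26.4,-1.7,0.0,0.0,-0.124],
  [-18.6,24.3,-1.8,0.0,0.0,-0.124],
  [-21.4,21.7,-1.7,-0.001,0.0,-0.124],
  [-24.0,19.0,-1.7,0.0,0.0,-0.124],
  [-26.2,15.8,-1.8,0.0,0.0,-0.124],
])

```text
time: 19.98
tool_pos: [521.2, -186.0, 151.7]
tcp_rot: [-179.9, -0.0, 62.7]
ft_force: [-0.6, -0.0, -0.0]
finger_gap: 49.8
grip_force: 0.0
```

Request:
apply_moves([
  [-27.9,12.5,-1.7,-0.001,0.0,-0.124],
  [-29.2,9.0,-1.7,0.0,0.0,-0.124],
  [-30.1,5.2,-1.7,0.0,0.0,-0.124],
  [-30.6,1.5,-1.7,-0.001,0.0,-0.124],
  [-30.5,-2.3,-1.7,0.0,0.0,-0.124],
])

```text
time: 20.6
tool_pos: [512.2, -338.6, 160.0]
tcp_rot: [179.9, -0.1, 98.2]
ft_force: [-0.2, 0.2, -1.3]
finger_gap: 50.4
grip_force: 0.0
```

```bash
python3 - <<'E'
from h import *
eyes.snapshot("side")
C=cam("wrist");pic,d=eyes.snapshot("wrist");save("w4",pic)
p,T=now();print(p,np.array(sense()["tcp_rot"]),np.array(sense()["joint_pos"]),sense()["time"])
for o in("chock","chock_grip"):print(o,[ (np.array(r["xyz"]),round(r["confidence"],2)) for r in models.place_of(o,"wrist")])
for m in models.cut_out("chock","wrist"):
    Q=cloud(m["pixels"],d,C);Q=Q[np.hypot(*(Q[:,:2]-[511,-330]).T)<80]
    if len(Q)<50: continue
    F=Q[Q[:,2]>60]; S=Q[Q[:,2]<40]
    print(len(Q),cv2.minAreaRect(S[:,:2].astype(np.float32)),"fin",len(F),cv2.minAreaRect(F[:,:2].astype(np.float32)),F.mean(0))
E
```

```text
[ 511.9 -340.5  160.2] [179.9   0.   98. ] [-38.4  12.1  87.6   0.   80.2 -46.5] 20.7
chock [(array([ 514.8, -325. ,   -0.4]), 0.96), (array([ 373.7, -246.8,    4.1]), 0.72)]
chock_grip [(array([ 515.5, -339.8,   46.4]), 0.83)]
7241 ((515.2227783203125, -332.5149230957031), (94.27381134033203, 86.61408233642578), 7.052479267120361) fin 1071 ((514.0833129882812, -338.1258239746094), (17.72012710571289, 44.95967102050781), 8.133817672729492) [ 513.6 -336.5   66.7]
```

View pics/w4.png

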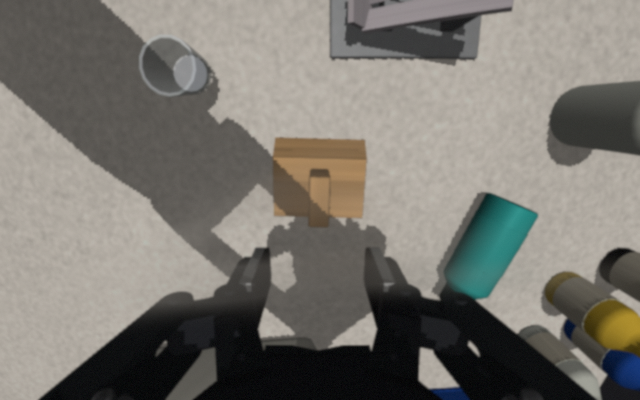

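The wrist picture shows the chock at (320,178), its fin at (320,198) centred between the fingers, and the toe edge towards the top of the picture (+y). The beaker at (170,68) and the teal bottle at (490,245) are clear of it.

Request:
apply_moves([
  [0,1.5,28,0,0,0],
  [0,0,28,0,0,0],
  [0,0,28,0,0,0],
  [0,0,20,0,0,0],
  [0,0,12,0,0,0],
])

```text
time: 21.48
tool_pos: [514.3, -336.7, 43.8]
tcp_rot: [179.9, -0.1, 98.0]
ft_force: [0.6, 0.1, 0.3]
finger_gap: 49.9
grip_force: 0.0
```

Request:
apply_moves([
  [0,0,8,0,0,0],
  [0,0,5,0,0,0],
  [0,0,0,0,0,0],
  [0,0,0,0,0,0],
  [0,0,0,0,0,0],
])

```text
time: 22.1
tool_pos: [515.0, -338.0, 32.7]
tcp_rot: [179.8, 0.1, 98.0]
ft_force: [-0.6, 0.3, -0.5]
finger_gap: 50.2
grip_force: 0.0
```

Request:
apply_moves([
  [0,0,0,0,0,0],
  [0,0,0,0,0,0],
  [0,0,0,0,0,0],
  [0,0,0,0,0,0],
  [0,0,0,0,0,0],
], fingers=8, grip_force=50)

```text
time: 22.72
tool_pos: [514.8, -338.0, 32.5]
tcp_rot: [179.8, 0.0, 98.0]
ft_force: [-0.2, -1.9, 3.3]
finger_gap: 17.9
grip_force: 50.4
```

```bash
python3 - <<'E'
from h import *
T=tool(98,0,True);E=tool(81.7,0,True);s=now()
plan([((515,-338,70),T,4),((515,-330,195),T,4),((526.8,29.5,195),E,11),((526.8,29.5,60),E,6)],((np.array([515,-338,32.0])),T))
E
```

```text
[[0.0, 0.0, -9.5, 0.0, 0.0, 0.0], [0.0, 0.0, -9.5, 0.0, 0.0, 0.0], [0.0, 0.0, -9.5, 0.0, 0.0, 0.0], [0.0, 0.0, -9.5, 0.0, 0.0, 0.0], [2.0, 0.3, -31.2, 0.0, 0.0, 0.0]]
[[2.0, 0.3, -31.3, 0.0, 0.0, 0.0], [1.9, 0.2, -31.2, 0.0, 0.0, 0.0], [2.0, 0.3, -31.3, 0.0, 0.0, 0.0], [32.2, 5.6, 0.0, 0.0, 0.0, 0.026], [32.4, 4.8, 0.0, 0.0, 0.0, 0.026]]
[[32.4, 3.9, 0.0, 0.0, 0.0, 0.026], [32.6, 3.1, 0.0, 0.0, 0.0, 0.025], [32.6, 2.3, 0.0, 0.0, 0.0, 0.026], [32.7, 1.4, 0.0, 0.0, 0.0, 0.026], [32.7, 0.6, 0.0, 0.0, 0.0, 0.026]]
[[32.7, -0.3, 0.0, 0.0, 0.0, 0.026], [32.7, -1.1, 0.0, 0.0, 0.0, 0.026], [32.6, -2.0, 0.0, 0.0, 0.0, 0.026], [32.6, -2.9, 0.0, 0.0, 0.0, 0.025], [0.0, 0.0, 22.5, 0.0, 0.0, 0.0]]
[[0.0, 0.0, 22.5, 0.0, 0.0, 0.0], [0.0, 0.0, 22.5, 0.0, 0.0, 0.0], [0.0, 0.0, 22.5, 0.0, 0.0, 0.0], [0.0, 0.0, 22.5, 0.0, 0.0, 0.0], [0.0, 0.1, 22.5, 0.0, 0.0, 0.0]]
end [526.9  29.5  60. ] [180.    0.   81.7] max [32.7  5.6 31.3  0.   0.   0. ]
```

Request:
apply_moves([
  [0.0,0.0,-9.5,0.0,0.0,0.0],
  [0.0,0.0,-9.5,0.0,0.0,0.0],
  [0.0,0.0,-9.5,0.0,0.0,0.0],
  [0.0,0.0,-9.5,0.0,0.0,0.0],
  [2.0,0.3,-31.2,0.0,0.0,0.0],
])

```text
time: 23.35
tool_pos: [513.0, -334.6, 100.0]
tcp_rot: [-180.0, -0.2, 98.0]
ft_force: [0.4, 0.2, -2.3]
finger_gap: 17.3
grip_force: 49.4
```

Request:
apply_moves([
  [2.0,0.3,-31.3,0.0,0.0,0.0],
  [1.9,0.2,-31.2,0.0,0.0,0.0],
  [2.0,0.3,-31.3,0.0,0.0,0.0],
  [32.2,5.6,0.0,0.0,0.0,0.026],
  [32.4,4.8,0.0,0.0,0.0,0.026],
])

```text
time: 23.98
tool_pos: [516.6, -264.0, 196.4]
tcp_rot: [179.8, 0.1, 94.9]
ft_force: [0.1, 0.8, -3.6]
finger_gap: 17.2
grip_force: 49.6
```

Request:
apply_moves([
  [32.4,3.9,0.0,0.0,0.0,0.026],
  [32.6,3.1,0.0,0.0,0.0,0.025],
  [32.6,2.3,0.0,0.0,0.0,0.026],
  [32.7,1.4,0.0,0.0,0.0,0.026],
  [32.7,0.6,0.0,0.0,0.0,0.026],
])

```text
time: 24.6
tool_pos: [521.7, -99.8, 195.7]
tcp_rot: [179.8, -0.0, 87.6]
ft_force: [-0.4, 1.1, -3.7]
finger_gap: 17.2
grip_force: 49.6
```

Request:
apply_moves([
  [32.7,-0.3,0.0,0.0,0.0,0.026],
  [32.7,-1.1,0.0,0.0,0.0,0.026],
  [32.6,-2.0,0.0,0.0,0.0,0.026],
  [32.6,-2.9,0.0,0.0,0.0,0.025],
  [0.0,0.0,22.5,0.0,0.0,0.0],
])

```text
time: 25.22
tool_pos: [527.6, 32.0, 175.2]
tcp_rot: [179.6, -0.1, 81.9]
ft_force: [-0.6, -0.9, -3.4]
finger_gap: 17.1
grip_force: 49.6
```

Request:
apply_moves([
  [0.0,0.0,22.5,0.0,0.0,0.0],
  [0.0,0.0,22.5,0.0,0.0,0.0],
  [0.0,0.0,22.5,0.0,0.0,0.0],
  [0.0,0.0,22.5,0.0,0.0,0.0],
  [0.0,0.1,22.5,0.0,0.0,0.0],
])

```text
time: 25.85
tool_pos: [526.5, 29.8, 60.1]
tcp_rot: [179.8, -0.0, 81.7]
ft_force: [0.8, 0.0, -2.4]
finger_gap: 17.7
grip_force: 49.6
```

```bash
python3 - <<'E'
from h import *
pic,d=eyes.snapshot("side");save("s5",cv2.resize(pic[130:290,220:440],(770,560),interpolation=cv2.INTER_CUBIC))
p,T=now();print(p,np.array(sense()["tcp_rot"]),sense()["time"])
for o in("bottle3_mid","bottle2_mid","bottle1_mid","chock_grip","chock"):print(o,[ (np.array(r["xyz"]),round(r["confidence"],2)) for r in models.place_of(o,"side")])
E
```

```text
[524.3  29.9  56.7] [-179.9    0.    81.7] 25.9
bottle3_mid [(array([ 367.2, -108.8,   22.3]), 0.92), (array([538. , 117.3,  33.3]), 0.67), (array([ 698.6, -374.4,   25.8]), 0.56)]
bottle2_mid [(array([549.9, 203.5,  38.1]), 0.54)]
bottle1_mid [(array([555.6, 257.7,  32.4]), 0.84), (array([295.6, 413.6,  26.7]), 0.72), (array([528.5,  41.5,  30. ]), 0.6)]
chock_grip [(array([527.2,  26.9,  76.3]), 0.81), (array([ 375.1, -243. ,    4.3]), 0.36)]
chock [(array([529.3,  44.8,  29.1]), 0.92)]
```

View pics/s5.png

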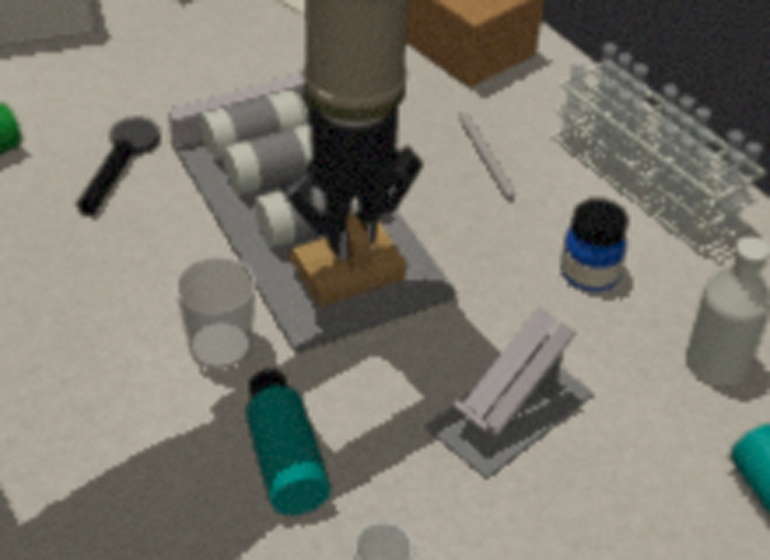

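The chock is held over the board behind bottle 3, at crop (350,260), and the row is undisturbed. I'll lower it onto the board.

Request:
apply_moves([
  [0,0,6,0,0,0],
  [0,0,5,0,0,0],
  [0,0,3,0,0,0],
  [0,0,1.5,0,0,0],
  [0,0,0.5,0,0,0],
])

```text
time: 26.78
tool_pos: [526.3, 29.8, 44.0]
tcp_rot: [179.9, -0.0, 81.7]
ft_force: [-0.0, 0.3, -3.2]
finger_gap: 17.4
grip_force: 49.7
```

Request:
apply_moves([
  [0,0,0.5,0,0,0],
  [0,0,0.5,0,0,0],
  [0,0,0.5,0,0,0],
  [0,0,0,0,0,0],
  [0,0,0,0,0,0],
])

```text
time: 27.4
tool_pos: [526.4, 29.8, 42.7]
tcp_rot: [179.9, -0.0, 81.7]
ft_force: [1.0, 0.2, -3.9]
finger_gap: 17.2
grip_force: 49.7
```

Request:
apply_moves([
  [0,0,0.4,0,0,0],
  [0,0,0.4,0,0,0],
  [0,0,0,0,0,0],
  [0,0,0,0,0,0],
  [0,0,0,0,0,0],
])

```text
time: 28.02
tool_pos: [526.6, 29.8, 42.4]
tcp_rot: [179.9, -0.0, 81.7]
ft_force: [-3.1, 0.7, 5.2]
finger_gap: 17.2
grip_force: 50.9
```

Request:
apply_moves([
  [3,0,-0.3,0,0,0],
  [4,0,0,0,0,0],
  [4,0,0,0,0,0],
  [4,0,0,0,0,0],
  [3,0,0,0,0,0],
])

```text
time: 28.65
tool_pos: [529.3, 47.8, 42.4]
tcp_rot: [179.8, -0.0, 81.7]
ft_force: [-0.2, -4.5, 4.2]
finger_gap: 17.3
grip_force: 50.7
```

Request:
apply_moves([
  [2,0,0,0,0,0],
  [2,0,0,0,0,0],
  [2,0,0,0,0,0],
  [2,0,0,0,0,0],
  [2,0,0,0,0,0],
])

```text
time: 29.28
tool_pos: [530.7, 57.4, 42.4]
tcp_rot: [179.8, -0.0, 81.7]
ft_force: [-0.3, -5.2, 3.9]
finger_gap: 17.2
grip_force: 50.9
```

Request:
apply_moves([
  [2,0,0,0,0,0],
  [2,0,0,0,0,0],
  [2,0,0,0,0,0],
  [2,0,0,0,0,0],
  [2,0,0,0,0,0],
])

```text
time: 29.9
tool_pos: [532.1, 67.3, 42.4]
tcp_rot: [179.8, -0.0, 81.7]
ft_force: [-0.2, -5.7, 5.5]
finger_gap: 17.5
grip_force: 50.8
```

Request:
apply_moves([
  [2,0,0,0,0,0],
  [2,0,0,0,0,0],
  [2,0,0,0,0,0],
  [2,0,0,0,0,0],
  [2,0,0,0,0,0],
])

```text
time: 30.52
tool_pos: [533.5, 77.2, 42.4]
tcp_rot: [179.8, -0.0, 81.7]
ft_force: [0.2, -4.8, 5.1]
finger_gap: 17.4
grip_force: 50.8
```

Request:
apply_moves([
  [0,0,-0.3,0,0,0],
  [2,0,0,0,0,0],
  [2,0,0,0,0,0],
  [2,0,0,0,0,0],
  [2,0,0,0,0,0],
])

```text
time: 31.15
tool_pos: [534.4, 85.4, 42.4]
tcp_rot: [179.9, -0.0, 81.7]
ft_force: [-1.1, -3.7, 4.3]
finger_gap: 17.2
grip_force: 50.7
```

```bash
python3 - <<'E'
from h import *
K=cam("wrist");pic,d=eyes.snapshot("side");C=cam("side")
p,T=now();print(p,sense()["time"],np.array(sense()["ft_force"]))
for o,c in(("bottle3_mid",(549,150,36)),("bottle2_mid",(551,205,36)),("bottle1_mid",(558,263,36))):
  print(o,[ np.array(r["xyz"]) for r in models.place_of(o,"side")])
  for m in models.cut_out(o,"side"):
    Q=cloud(cv2.erode(m["pixels"].astype(np.uint8),np.ones((3,3)))>0,d,C); Q=Q[np.linalg.norm(Q-np.array(c),axis=1)<75]
    if len(Q)>60: print(*cyl(Q,c,-.145,0))
E
```

```text
[534.4  85.6  42.4] 31.2 [-1.3 -3.4  3.5]
bottle3_mid [array([ 366.6, -109.3,   23.8]), array([542.7, 147. ,  34.5]), array([ 699.2, -373.6,   24. ])]
[556.1 198.4 165.9] [0.3 0.3 0.9] [49.  64.1] [-154.6 -122. ] 2.2133151697810334
bottle2_mid [array([549.1, 206.3,  36.7])]
[550.8 203.7  38.7] [ 1.  -0.2  0. ] [-10.8   2.9] [-52.4  -3.7] 1.6916309530308595
bottle1_mid [array([291.7, 416.4,  28.9]), array([557.1, 261.2,  33.6])]
[558.2 264.7  37.1] [ 1.  -0.2 -0. ] [-11.5  -0.1] [-53.1  22.9] 1.7416556577609335
```

Request:
apply_moves([
  [1,0,-0.2,0,0,0],
  [1,0,0,0,0,0],
  [1,0,0,0,0,0],
  [1,0,0,0,0,0],
  [1,0,0,0,0,0],
])

```text
time: 32.12
tool_pos: [535.0, 90.3, 42.4]
tcp_rot: [179.9, -0.0, 81.7]
ft_force: [-0.2, -1.1, -0.9]
finger_gap: 17.1
grip_force: 50.0
```

Request:
apply_moves([
  [1,0,0,0,0,0],
  [1,0,0,0,0,0],
  [0.5,0,0,0,0,0],
  [0.5,0,0,0,0,0],
  [0,0,0,0,0,0],
])

```text
time: 32.75
tool_pos: [535.6, 93.3, 42.6]
tcp_rot: [179.9, -0.0, 81.7]
ft_force: [-0.5, 0.6, -2.9]
finger_gap: 17.4
grip_force: 49.6
```

Request:
apply_moves([
  [0.5,0,0.1,0,0,0],
  [0.5,0,0,0,0,0],
  [0.5,0,0,0,0,0],
  [0.5,0,0,0,0,0],
  [0,0,0,0,0,0],
])

```text
time: 33.38
tool_pos: [535.9, 95.1, 42.6]
tcp_rot: [179.9, -0.0, 81.7]
ft_force: [-0.2, -1.2, -3.8]
finger_gap: 16.8
grip_force: 49.6
```

```bash
cat > look.py <<'E'
from h import *
pic,d=eyes.snapshot("side");C=cam("side")
p,T=now();print(p,sense()["time"],np.array(sense()["ft_force"]))
for o,c in(("bottle3_mid",(545,157,36)),("bottle2_mid",(551,209,36)),("bottle1_mid",(558,263,36)),("chock_grip",0),("board_stop",0)):
  print(o,[ np.array(r["xyz"]) for r in models.place_of(o,"side")])
  if c:
   for m in models.cut_out(o,"side"):
    Q=cloud(cv2.erode(m["pixels"].astype(np.uint8),np.ones((3,3)))>0,d,C); Q=Q[np.linalg.norm(Q-np.array(c),axis=1)<75]
    if len(Q)>60: print(*cyl(Q,c,-.145,0))
E
python3 look.py
```

```text
[535.9  95.1  42.6] 33.425 [ 0.5  0.  -4.4]
bottle3_mid [array([ 696.4, -374.8,   24.4]), array([541.5, 157.3,  35.2]), array([ 369.7, -108.7,   21.9])]
[545.  157.2  40.4] [ 1.  -0.3  0.1] [-15.    6.1] [-52.2 -19.2] 2.2450107606585306
bottle2_mid [array([552.6, 212.4,  35.3])]
bottle1_mid [array([295.9, 411.2,  27.6]), array([558.9, 260.7,  33.2])]
chock_grip [array([540.6,  94.6,  56.3])]
board_stop [array([536.5, 110.3,  10. ])]
```

Request:
apply_moves([
  [0.4,0,0,0,0,0],
  [0.3,0,0,0,0,0],
  [0.3,0,0,0,0,0],
  [0,0,0,0,0,0],
  [0,0,0,0,0,0],
])

```text
time: 34.45
tool_pos: [536.1, 96.1, 42.6]
tcp_rot: [179.9, -0.0, 81.7]
ft_force: [0.5, -2.1, -5.1]
finger_gap: 17.8
grip_force: 49.6
```

Request:
apply_moves([
  [0.4,0,0,0,0,0],
  [0.3,0,0,0,0,0],
  [0.3,0,0,0,0,0],
  [0,0,0,0,0,0],
  [0,0,0,0,0,0],
])

```text
time: 35.08
tool_pos: [536.2, 97.1, 42.6]
tcp_rot: [179.9, -0.0, 81.7]
ft_force: [0.4, -1.4, -5.4]
finger_gap: 17.4
grip_force: 49.5
```

```bash
python3 look.py; python3 - <<'E'
from h import *
f=[]
for i in range(6):
    pic,d=eyes.snapshot("side"); f.append(sense()["ft_force"])
print(np.mean(f,0),np.std(f,0)); save("s6",cv2.resize(pic[140:220,260:360],(750,600),interpolation=cv2.INTER_CUBIC))
E
```

```text
[536.2  97.1  42.6] 35.125 [ 0.3 -1.1 -4.9]
bottle3_mid [array([ 368.3, -108.5,   23.5]), array([ 698.9, -373.6,   24.3]), array([545.2, 160.7,  34. ]), array([ 764.2, -224.1,   -1.9])]
[548.4 180.3 141.3] [0.3 0.1 0.9] [25.1 71.4] [-124.5  -87.3] 2.3713549411356034
bottle2_mid [array([553.1, 210.8,  36.2]), array([744.7, -70. ,  -1.5]), array([538.4, 112.1,  11.1])]
[ -2926.  -23602.2  -4993.5] [-0.1 -1.  -0.2] [-98.2 -11.8] [-24597.8 -24569.8] 2.5978892561402667
bottle1_mid [array([558.2, 259.6,  32.7]), array([291.3, 414.9,  29.9])]
[558.3 265.   36.7] [ 1.  -0.1  0. ] [-6.1  1. ] [-52.8  24.4] 1.8660558572811965
chock_grip [array([537.7,  98. ,  57.3]), array([ 761.7, -221.8,   -1.7])]
board_stop [array([569.6, 293.3,  10.4])]
[ 0.3 -1.7 -4.6] [0.6 0.3 0.4]
```

View pics/s6.png

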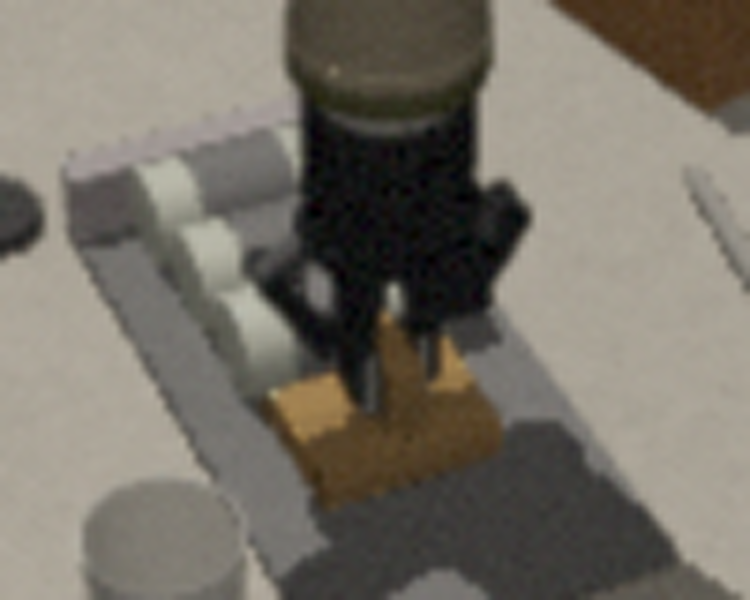

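The row looks closed, with the bottle ends stepping at (170,190), (215,250) and (260,335), and there is a small steady push. I'll seat the chock, release it and check from above.

Request:
apply_moves([
  [0,0,0.3,0,0,0],
  [0,0,0.2,0,0,0],
  [0,0,0,0,0,0],
  [0,0,0,0,0,0],
  [0,0,0,0,0,0],
])

```text
time: 36.45
tool_pos: [536.3, 97.0, 42.4]
tcp_rot: [179.9, -0.0, 81.7]
ft_force: [-2.9, -4.0, 3.3]
finger_gap: 17.4
grip_force: 50.5
```

Request:
apply_moves([
  [0,0,0,0,0,0],
  [0,0,0,0,0,0],
  [0,0,0,0,0,0],
  [0,0,0,0,0,0],
  [0,0,0,0,0,0],
], fingers=36)

```text
time: 37.08
tool_pos: [536.2, 97.2, 42.1]
tcp_rot: [179.9, -0.0, 81.7]
ft_force: [-0.6, 0.6, -0.1]
finger_gap: 35.5
grip_force: 0.0
```

Request:
apply_moves([
  [0,0,-10,0,0,0],
  [0,0,-20,0,0,0],
  [0,0,-30,0,0,0],
  [0,0,-35,0,0,0],
  [0,0,-25,0,0,0],
])

```text
time: 37.7
tool_pos: [536.7, 97.2, 164.8]
tcp_rot: [179.7, -0.1, 81.7]
ft_force: [0.1, 0.1, -0.4]
finger_gap: 35.9
grip_force: 0.0
```

```bash
cat > row.py <<'E'
from h import *
import sys
eyes.snapshot("side")
C=cam("wrist");pic,d=eyes.snapshot("wrist");save(sys.argv[1],pic)
p,T=now();print(p,np.array(sense()["tcp_rot"]),sense()["time"])
P=cloud(np.ones(d.shape,bool),d,C); h=np.radians(-8.3)
bx=np.array([np.cos(h),np.sin(h)]);by=np.array([-np.sin(h),np.cos(h)]);O=np.array([550.6,165.5])
X=(P[:,:2]-O)@bx;Y=(P[:,:2]-O)@by
for o in("bottle1_mid","bottle2_mid","bottle3_mid","chock","chock_grip"):
    for r in models.place_of(o,"wrist"):
        q=np.array(r["xyz"]);print(o,q,"board",(q[:2]-O)@bx,(q[:2]-O)@by)
# ridge heights along row at band region
k=(abs(X+5)<18)
for y in range(-80,136,4):
    m=k&(abs(Y-y)<2); print(y, m.sum(), round(float(np.median(P[m,2])),1) if m.sum() else None,end="; ")
Q=P[k&(P[:,2]<75)&(P[:,2]>20)];y=Y[k&(P[:,2]<75)&(P[:,2]>20)];z=Q[:,2]
print()
for c in(99,47,-5):
    m=(abs(y-c)<17)&(z>42)
    if m.sum()>50:
        f=least_squares(lambda a:np.hypot(y[m]-a[0],z[m]-a[1])-26,[c,36],loss="soft_l1"); print(c,m.sum(),f.x,np.median(abs(f.fun)))
E
python3 row.py w5
```

```text
[538.4  97.3 166.7] [179.5  -0.1  81.7] 37.8
bottle2_mid [551.4 213.2  36.6] board -6.09417015649129 47.31586509939061
bottle2_mid [389.1  37.3  -5.3] board -141.3019499663138 -150.17073262029905
bottle3_mid [ 368.1 -108.7   27.6] board -141.00598619062006 -297.672978045389
bottle3_mid [546.6 160.2  33.4] board -3.193015290970718 -5.8219114860694425
chock [542.2 108.8  10.1] board -0.12702003142414026 -57.31870432861874
chock_grip [534.   95.7  56. ] board -6.350065268676985 -71.46521301363022
chock_grip [389.   39.4  -2.7] board -141.70405056732278 -148.10716408335432
-80 231 76.8; -76 278 77.5; -72 295 77.8; -68 297 77.6; -64 328 173.5; -60 4567 251.0; -56 867 249.8; -52 4308 255.4; -48 1152 264.1; -44 165 34.8; -40 153 34.9; -36 188 32.5; -32 78 37.6; -28 119 50.5; -24 166 55.0; -20 210 58.4; -16 172 60.7; -12 209 62.1; -8 214 62.8; -4 218 62.8; 0 217 62.4; 4 217 61.3; 8 215 59.5; 12 216 56.6; 16 213 52.4; 20 166 44.9; 24 255 50.3; 28 239 55.2; 32 248 58.3; 36 264 60.6; 40 231 61.8; 44 270 62.8; 48 234 63.0; 52 260 62.4; 56 234 61.2; 60 211 59.6; 64 206 56.3; 68 148 52.1; 72 162 43.7; 76 385 48.7; 80 324 54.7; 84 335 58.3; 88 305 60.5; 92 74 61.1; 96 0 None; 100 0 None; 104 0 None; 108 0 None; 112 0 None; 116 0 None; 120 0 None; 124 0 None; 128 0 None; 132 0 None; 
99 714 [99.4 37.1] 0.5373683199189454
47 2062 [46.9 37. ] 0.44323851943628867
-5 1799 [-5.3 37. ] 0.43005486826283246
```

View pics/w5.png

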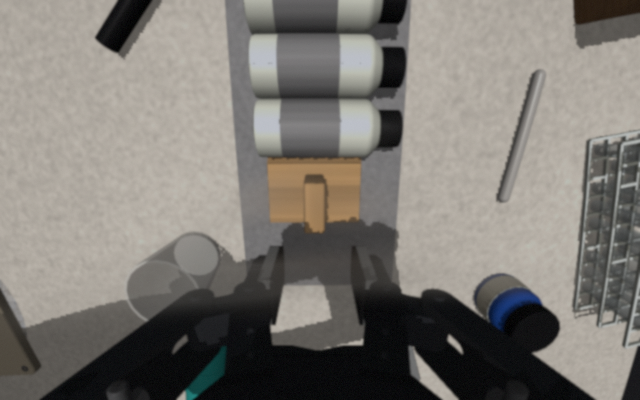

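The wrist picture shows the chock at (315,190) flush against bottle 3 (315,128), with bottles 2 and 1 in line. The fitted axes are about 52.3 mm apart, all at the same height. I'll check the stop end as well.

Request:
apply_moves([
  [25,0,-10,0,0,0],
  [25,0,-10,0,0,0],
  [25,0,0,0,0,0],
  [25,0,0,0,0,0],
  [0,0,0,0,0,0],
])

```text
time: 38.67
tool_pos: [549.5, 197.2, 180.6]
tcp_rot: [180.0, 0.0, 81.8]
ft_force: [0.2, -0.1, -0.2]
finger_gap: 35.9
grip_force: 0.0
```

```bash
python3 row.py w6; python3 - <<'E'
from h import *
p=cv2.imread("pics/w6.png");cv2.imwrite("pics/w6c.png",cv2.resize(p[0:240,200:440],(600,600),interpolation=cv2.INTER_CUBIC))
E
```

```text
[549.6 195.7 180.9] [180.    0.   81.8] 38.775
bottle1_mid [295.8 409.9  25.1] board -287.4118265794113 205.05814283340814
bottle1_mid [558.8 268.3  29.5] board -6.725705992534565 102.90697196449804
bottle2_mid [554.1 211.6  36.5] board -3.191480604403471 46.1223855795829
bottle3_mid [548.  157.3  34.3] board -1.3890462033713646 -8.489437592968072
chock [541.5 110.7   8.2] board -1.0939648656743126 -55.53965467008838
chock_grip [538.6  97.3  55.6] board -2.0292165605612595 -69.2179332265154
-80 99 76.1; -76 103 76.0; -72 106 76.1; -68 101 75.9; -64 112 76.1; -60 101 75.8; -56 123 75.8; -52 114 75.7; -48 462 55.4; -44 110 34.9; -40 117 35.0; -36 66 34.1; -32 0 None; -28 20 52.8; -24 56 55.7; -20 98 58.6; -16 109 61.0; -12 116 62.1; -8 143 62.9; -4 148 63.1; 0 154 62.6; 4 172 61.3; 8 176 59.4; 12 193 56.4; 16 208 51.8; 20 241 46.5; 24 161 190.7; 28 192 57.6; 32 240 59.9; 36 238 61.5; 40 4507 264.1; 44 463 262.7; 48 4569 268.5; 52 714 277.4; 56 177 61.2; 60 199 59.5; 64 197 56.3; 68 191 51.9; 72 190 44.5; 76 116 49.9; 80 160 54.6; 84 190 58.3; 88 168 60.5; 92 209 62.0; 96 167 62.7; 100 209 62.9; 104 210 62.5; 108 210 61.4; 112 210 59.6; 116 168 56.9; 120 204 52.0; 124 181 46.8; 128 184 50.8; 132 205 50.8; 
99 1657 [99.1 37. ] 0.4366441298083217
47 1410 [46.6 37.1] 0.42667580791283655
-5 1214 [-5.4 37.1] 0.40839220303760015
```

View pics/w6c.png

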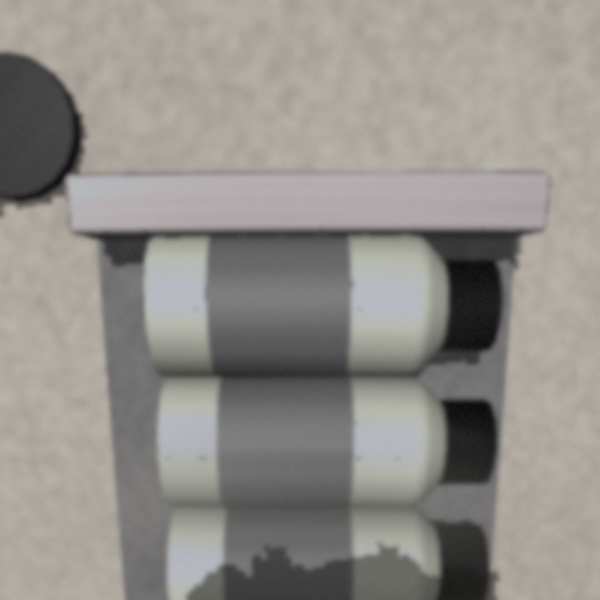

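Bottle 1 touches the stop bar at crop (310,235), the bottles lie together at a spacing of about 52 mm, and the robot is clear of everything. I'm handing in.

```bash
python3 -c "
from bench import job
print(job.hand_in())"
```

```text
the job is handed in; nothing more can be done
None
```

I laid the bottle from the rest as the third and outermost of the row, pushed the chock up against it near the middle, and handed the job in at about 39 s. The last camera check showed the first bottle against the stop and any remaining gap between bottles at about 0.5 mm or less; the arm was clear of everything. The hand-in returned no verdict.

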